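Find the loaded sample bottle by its weight and tray it by colour

ROBOT

A 7-joint arm with a two-finger parallel gripper is mounted at the origin on the work surface. World frame = base frame: x ahead of the robot, y to its left, z up, the work surface at z = 0. Lengths are in m, angles in rad, forces in N, time in s.
With the tool pointing down it reaches from about 0.35 to 0.9 m from the base axis. Payload 19.9 kg.
Tool frame: the origin (TCP) lies on the centre line of the jaws, within the pads' length; the fingertips stand 25 mm ahead of it and the grasp point (between the pads) lies 6 mm ahead of it; z points along the fingers, y is the line along which they close (so a half turn about z gives the same grasp; the last joint's range is limited). The gripper opens to 94 mm and grips with 3 to 60 N. Pads are 16 mm wide; open, the fingers measure 119 mm over their backs; the gripper's body (75 mm by 177 mm) begins 78 mm behind the grasp point.
Start: joints at [-1.359, 0.417, -0.01, 1.614, 0.005, 1.111, -0.053], TCP at [0.157, 0.605, 0.23] pointing down, gripper open.
Joint ranges: [-2.81, 2.81], [-0.39, 2.02], [-1.27, 1.25], [0.06, 2.57], [-1.19, 4.33], [0.19, 2], [-2.82, 2.82]. Speed limits (rad/s): [1.89, 1.89, 2.39, 2.39, 3.01, 3.01, 3.01].

INTERFACE

Orientations are given as a unit quaternion [x, y, z, w].
In Python, from station import * gives the robot as it stands.
- The arm moves only by the tool drive_tool, never from a script. Its argument "commands" is a list that holds one entry, the list of rows, each a list of 6 numbers: the shift along the tool's x, y, z as a fraction of full scale, then the turn, a rotation vector about the tool's x, y, z as a fraction of full scale. In form: [[[tx, ty, tz, wx, wy, wz], ...]]. A call has exactly 8 rows; each row is the pose to reach, as a shift and turn from the pose commanded when the call began, along the tool's axes at that moment; what a row does not reach only later rows make up. Full scale, the value 1, is 0.5 m for a shift and 90 degrees for a turn. A row lasts 1/10 s, in which the tool goes at most 50 mm and 8.59 degrees, less where a joint would pass 70% of its speed; a pose out of reach is approached as far as the arm can. A call with a number of a shift or a turn outside -1 to 1 is refused whole. A call with a gripper value outside its range is refused whole. "gripper" is the opening, from -1 (shut) to 1 (fully open), so that 0 is half open, set as the call begins (left out, the last holds). The fingers move at their own pace and stop on an object; "squeeze" is the grip in N (left out, the last holds). Time passes only in rows, so rows that repeat a pose let the fingers close, or fill a call up. It gives the time, the measured TCP pose, the force, the opening and the grip force at its end, in the units of the state.
- get_state(): the state, without advancing time (a new reading comes with each control period).
- read_camera(name): name is "scene" or "top" or "wrist"; returns a dict with "pixels" (420x560x3 uint8, red, green, blue), "fovy" (degrees; the focal length in pixels is half the picture's height over the tangent of half this angle, whatever the lens; pixels are square), "cx", "cy" (the principal point, pixels), "R" (3x3) and "t" (3): a world point X has camera coordinates R X + t. Camera axes: x right, y down, z forward; pixel columns grow to the right and rows downward; lengths in m; the calibration is good to about 2 mm. A picture is of the moment at which its call begins. There is no depth.
- finish_job(): hands the job in; it is judged then, once.
The state is a dict: "t": time; "q": joint angles; "dq": joint speeds; "joint_efforts": joint torques, N m; "ee_pos": TCP position; "ee_rot": TCP orientation; "ft_force": force on the tool from outside, world axes, zero at the start; "moment": the same for the moment, N m; "gripper_width": opening from 0.0 (shut) to 1.0 (fully open); "finger_force": force on a finger pad.
Only numpy, scipy, OpenCV 4.12 (cv2) and the standard library are available. Lean on these libraries where they do the work, as an engineer would, in place of code of your own. Each camera call takes 0.05 s, during which the arm holds its last target. There are 200 camera calls.

TASK

One of the three closed bottles in the leaning rack is loaded and the other two are empty; they look alike, so lift them to feel which is the heavy one. Stand the loaded bottle gently and upright in the tray of the same colour as its cap, and leave both empty bottles properly seated in their own places in the rack. Do not disturb the other things on the bench.

Things in the scene. Friction and masses are not known exactly. Their poses are not given: they have to be found in the camera images.
- bottle_blue: closed square white bottle, blue cap. Body 60 x 60 x 96 mm high, neck 34 mm across, firm square cap 40 x 40 mm from 104 to 142 mm up, sides parallel to the body's. Origin: centre of underside; z up to the cap, y along the rack. Starts in the rack, cap leaning 35 degrees to the robot. Loaded (a block inside with 6-8 mm play) 0.49 to 0.70 kg, empty 0.17 kg; any of the three may be the loaded one
- bottle_yellow: closed square white bottle, yellow cap. Body 60 x 60 x 96 mm high, neck 34 mm across, firm square cap 40 x 40 mm from 104 to 142 mm up, sides parallel to the body's. Origin: centre of underside; z up to the cap, y along the rack. Starts in the rack, cap leaning 35 degrees to the robot. Loaded (a block inside with 6-8 mm play) 0.49 to 0.70 kg, empty 0.17 kg; any of the three may be the loaded one
- bottle_red: closed square white bottle, red cap. Body 60 x 60 x 96 mm high, neck 34 mm across, firm square cap 40 x 40 mm from 104 to 142 mm up, sides parallel to the body's. Origin: centre of underside; z up to the cap, y along the rack. Starts in the rack, cap leaning 35 degrees to the robot. Loaded (a block inside with 6-8 mm play) 0.49 to 0.70 kg, empty 0.17 kg; any of the three may be the loaded one
- tray_blue: blue open plastic tray, fixed, 125 x 125 mm outside, 115 x 115 mm inside, walls 35 mm high and 5 mm thick. Origin: centre of its underside (6 mm above the bench, on a white board); its inner floor is 5 mm above the origin.
- tray_yellow: yellow open plastic tray, fixed, 125 x 125 mm outside, 115 x 115 mm inside, walls 35 mm high and 5 mm thick. Origin: centre of its underside (6 mm above the bench, on a white board); its inner floor is 5 mm above the origin.
- tray_red: red open plastic tray, fixed, 125 x 125 mm outside, 115 x 115 mm inside, walls 35 mm high and 5 mm thick. Origin: centre of its underside (6 mm above the bench, on a white board); its inner floor is 5 mm above the origin.
- rack: fixed metal rack, three seats along y. Bottles lean 35 degrees to its -x (robot side): foot on a ledge, robot-side face on a plate 86 mm high, cheeks 50 mm high with 3 mm either side; open at +x and top. Bottles lift out along their axis or straight up; one touching the plate leans weight on it. Origin: on the bench; seated bottles' origins are at x = 0, y = -115, 0, 115, z = 36 mm
- bowl: bystander: round steel bowl, 110 mm across, 45 mm high; origin: centre of its underside
- beaker: bystander: glass beaker, 64 mm across, 85 mm high; origin: centre of its underside
- amber: bystander: amber glass bottle with black cap, 68 mm across, 160 mm high; origin: centre of its underside
- jar: bystander: green glass jar with white lid, 72 mm across, 85 mm high; origin: centre of its underside
- tipbox: bystander: white box 85 x 120 x 68 mm with yellow pipette tips; origin: centre of its underside
- pipette: bystander: blue and white hand pipette lying on the bench, 290 mm long, 26 mm thick, 50 mm over its finger rest; origin on its axis line, level with the bench
Mind the look-alikes: they are no part of the job. What is shaped like the bottle_red but pink is not meant.

How it is judged:
By the outcome, as a careful person would: the job done as asked, in the order asked, and still so for the second after the job is handed in, with the robot touching nothing.
It also fails if it takes over 64 s, if anything falls off the work surface, if the arm or the gripper's body presses on something with over 40 N, if the wrist force passes 120 N, or if a joint passes its speed limit or range.

## Working session

There is one attempt and no reset: what is moved stays moved. The work goes in short steps, Python scripts to look and compute and a tool call to move; the robot and the scene stay as the last step left them, time stands still between calls to the robot, and variables do not carry over. Pictures are saved under pics/ and viewed, at most 10 in all, crops included, and the job is handed in when it is done.

Besides the shell and the picture viewer there is one more tool, called after "Request:" as name(argument=value, ...), one argument or row to a line, values as JSON. drive_tool: Moves the arm, as the interface text tells. Shift numbers are shares of 0.5 m and turn numbers shares of 90 degrees, none past 1 either way. Its arguments: {"type":"object","properties":{"commands":{"type":"array"},"gripper":{"type":"number"},"squeeze":{"type":"number"}},"required":["commands"]}

```bash
ls; mkdir -p pics
python3 - <<'E'
from station import *
import cv2,numpy as np
s=get_state();print({k:np.round(v,3).tolist() for k,v in s.items()})
for n in("scene","top"):
    c=read_camera(n);cv2.imwrite(f"pics/{n}0.png",c["pixels"][...,::-1]);np.savez(f"{n}0.npz",**c)
    print(n,c["fovy"],c["cx"],c["cy"],np.round(c["R"],3).tolist(),np.round(c["t"],3))
E
```

```text
pics
{'t': 0.0, 'q': [-1.358, 0.418, -0.01, 1.614, 0.005, 1.111, -0.053], 'dq': [0.001, -0.001, -0.002, -0.001, 0.0, -0.0, 0.0], 'joint_efforts': [-0.0, -85.128, 0.639, -42.596, -0.049, 0.019, 0.0], 'ee_pos': [0.157, 0.605, 0.23], 'ee_rot': [0.127, 0.992, -0.001, -0.0], 'ft_force': [-0.42, 0.611, 0.374], 'moment': [-0.045, 0.032, 0.034], 'finger_force': 0.0, 'gripper_width': 1.0}
scene 56.15543980776751 279.0186381696595 211.0820462167727 [[0.82, 0.573, 0.003], [0.396, -0.562, -0.726], [-0.414, 0.596, -0.687]] [-0.511 -0.103  1.118]
top 44.18091235472117 274.8774845289565 201.48182137806884 [[0.025, -1.0, 0.011], [-0.994, -0.026, -0.108], [0.108, -0.009, -0.994]] [0.091 0.555 1.164]
```

View pics/scene0.png

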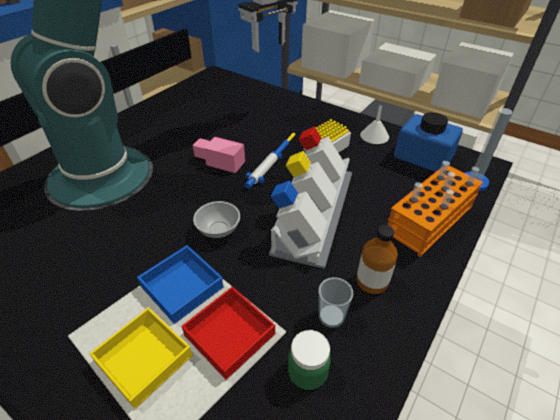

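View pics/top0.png

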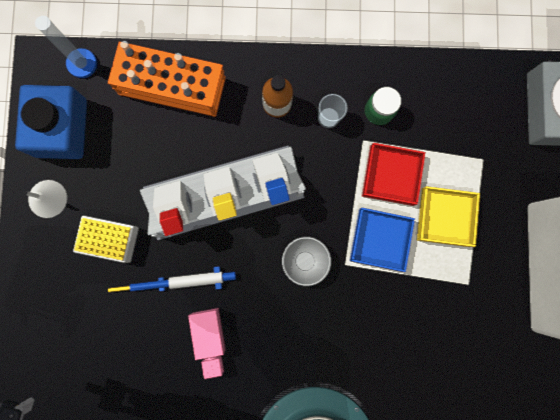

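The three candidates are the caps in the top view at red (171,221), yellow (224,207) and blue (277,190). The look-alikes are the pink bottle lying at (206,335) and the blue canister at (50,120), neither of which is part of the job. The trays are red (394,174), yellow (450,216) and blue (383,240). The bowl at (306,261) lies between the rack and the trays. Next I measure the rack and trays and check the caps in a close crop.

```bash
cat > h.py <<'E'
import numpy as np,cv2
from scipy.spatial.transform import Rotation as Ro
def proj(c,X):
    f=210/np.tan(np.radians(float(c["fovy"]))/2);p=np.atleast_2d(X)@c["R"].T+c["t"]
    return p[:,:2]/p[:,2:]*f+[float(c["cx"]),float(c["cy"])]
def ray(c,uv):
    f=210/np.tan(np.radians(float(c["fovy"]))/2)
    d=np.array([(uv[0]-c["cx"])/f,(uv[1]-c["cy"])/f,1.])
    return -c["R"].T@c["t"],c["R"].T@d
def onz(c,uv,z):
    o,d=ray(c,uv);return o+d*(z-o[2])/d[2]
def tri(c1,u1,c2,u2):
    (o1,d1),(o2,d2)=ray(c1,u1),ray(c2,u2)
    k=np.linalg.lstsq(np.c_[d1,-d2],o2-o1,rcond=None)[0]
    a,b=o1+d1*k[0],o2+d2*k[1];return (a+b)/2,np.linalg.norm(a-b)
HUE=dict(blue=(100,125),yellow=(20,35),red=(0,6))
def blobs(c,col,s=130,v=40,amin=150):
    h=cv2.cvtColor(c["pixels"],cv2.COLOR_RGB2HSV);a,b=HUE[col]
    m=cv2.inRange(h,(a,s,v),(b,255,255))
    if col=="red": m|=cv2.inRange(h,(175,s,v),(180,255,255))
    n,_,st,ce=cv2.connectedComponentsWithStats(m)
    return m,[(st[i,4],ce[i].round(1).tolist(),st[i,:4].tolist()) for i in range(1,n) if st[i,4]>amin]
E
python3 - <<'E'
from h import *
T=np.load("top0.npz");S=np.load("scene0.npz")
print("cam",-T["R"].T@T["t"],-S["R"].T@S["t"])
for col in HUE:
    for n,c in(("top",T),("scene",S)):
        print(col,n,blobs(c,col)[1])
im=T["pixels"][140:250,130:320,::-1]
cv2.imwrite("pics/crop.png",cv2.resize(im,None,fx=4,fy=4,interpolation=cv2.INTER_CUBIC))
E
```

```text
cam [0.42366018 0.11531062 1.21567071] [ 0.92274988 -0.43212906  0.69518475]
blue top [(np.int32(531), [82.7, 64.4], [66, 48, 31, 30]), (np.int32(3797), [53.6, 123.5], [15, 85, 72, 74]), (np.int32(437), [277.1, 191.0], [266, 178, 23, 27]), (np.int32(3057), [382.2, 239.4], [351, 208, 63, 64]), (np.int32(341), [150.2, 284.9], [129, 277, 39, 15])]
blue scene [(np.int32(1173), [15.7, 19.4], [0, 0, 34, 43]), (np.int32(177), [109.6, 4.1], [100, 0, 22, 12]), (np.int32(6097), [228.4, 37.1], [152, 0, 130, 87]), (np.int32(721), [296.4, 30.2], [289, 0, 18, 64]), (np.int32(207), [294.7, 83.3], [288, 74, 14, 19]), (np.int32(2331), [426.0, 144.3], [394, 115, 68, 57]), (np.int32(516), [283.5, 193.9], [270, 180, 28, 28]), (np.int32(3765), [180.3, 282.1], [137, 244, 86, 79])]
yellow top [(np.int32(3248), [448.7, 216.5], [417, 186, 64, 62]), (np.int32(463), [224.1, 206.3], [213, 193, 24, 27]), (np.int32(1648), [102.1, 238.7], [74, 218, 56, 42])]
yellow scene [(np.int32(444), [331.5, 129.4], [316, 119, 33, 23]), (np.int32(445), [297.5, 163.4], [285, 150, 26, 27]), (np.int32(5438), [141.3, 356.0], [90, 308, 103, 101])]
red top [(np.int32(3039), [393.6, 173.9], [362, 143, 63, 63]), (np.int32(483), [170.9, 221.6], [160, 208, 23, 28])]
red scene [(np.int32(353), [309.2, 137.8], [298, 126, 23, 24]), (np.int32(4747), [228.5, 331.1], [182, 286, 93, 94])]
```

View pics/crop.png

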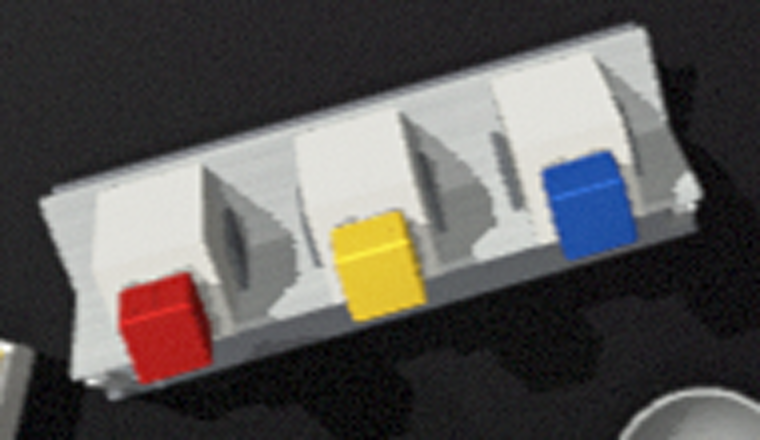

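The crop shows three white square bottles seated in the rack: the red cap at full-image (171,222), yellow (224,206) and blue (277,191). All three caps are unoccluded, so their centroids can be used.

Run:
```python
from h import *
np.set_printoptions(precision=4,suppress=True)
T=np.load("top0.npz");S=np.load("scene0.npz")
uT=dict(blue=[277.1,191],yellow=[224.1,206.3],red=[170.9,221.6]);uS=dict(blue=[283.5,193.9],yellow=[297.5,163.4],red=[309.2,137.8])
zc=.036+.123*np.cos(np.radians(35))
P={}
for k in uT:
    P[k]=onz(T,uT[k],zc);print(k,P[k],tri(T,uT[k],S,uS[k]))
d=P["red"]-P["blue"];print("pitch",np.linalg.norm(d)/2,"yaw",np.degrees(np.arctan2(-d[0],d[1])))
for k,u in dict(blue=[382.2,239.4],yellow=[448.7,216.5],red=[393.6,173.9]).items():
    m,_=blobs(T,k);n,l=cv2.connectedComponents(m);mm=(l==np.bincount(l[m>0]).argsort()[-1]) if k!="blue" else (l==l[239,382])
    if l[int(u[1]),int(u[0])]: mm=l==l[int(u[1]),int(u[0])]
    r=cv2.minAreaRect(cv2.findContours(mm.astype(np.uint8),0,2)[0][0]);c4=[onz(T,p,.041) for p in cv2.boxPoints(r)]
    print("tray",k,onz(T,r[0],.041),np.linalg.norm(np.diff(c4,axis=0),axis=1),np.degrees(np.arctan2(*(c4[1]-c4[0])[1::-1])))
print("bowl",onz(T,[306,261],.045),"amber top",onz(T,[279,84],.16),"beaker",onz(T,[333,110],.04),"jar",onz(T,[385,103],.085))
```

```text
blue [0.5633 0.1019 0.1368] (array([0.5633, 0.1019, 0.1371]), np.float64(0.0001552503299676485))
yellow [0.528  0.212  0.1368] (array([0.528 , 0.2119, 0.1369]), np.float64(1.544223156091309e-05))
red [0.4931 0.3215 0.1368] (array([0.493 , 0.3214, 0.137 ]), np.float64(0.000330641297668883))
pitch 0.1153050846574845 yaw 17.71614508236203
tray blue [ 0.4714 -0.1408  0.041 ] [0.1247 0.1301 0.1246] -10.802891231645773
tray yellow [ 0.5277 -0.2934  0.041 ] [0.1263 0.1396 0.1263] -7.367492174331225
tray red [ 0.6226 -0.1672  0.041 ] [0.1297 0.1293 0.1296] -8.977529328505714
bowl [0.4182 0.0318 0.045 ] amber top [0.7873 0.1038 0.16  ] beaker [ 0.7698 -0.025   0.04  ] jar [ 0.776  -0.1366  0.085 ]
```

```bash
cat >> h.py <<'E'
YAW=np.radians(17.7)
Z=Ro.from_euler("z",17.7,degrees=True)
AX=Z.apply([-np.sin(np.radians(35)),0,np.cos(np.radians(35))])   # bottle axis, up
YR=Z.apply([0,1,0])
CAP=dict(blue=[.5633,.1019,.1368],yellow=[.528,.212,.1368],red=[.4931,.3215,.1368]) # 123 mm up
TRAY=dict(blue=[.4714,-.1408],yellow=[.5277,-.2934],red=[.6226,-.1672])
def frame(z,y): return Ro.from_matrix(np.c_[np.cross(y,z),y,z])
LEAN=frame(-AX,YR)
def at(col,up): # TCP so that grasp point is `up` along bottle axis from its origin
    return np.array(CAP[col])+AX*(up-.123+.006)
def cmd(p,R,p0=None,R0=None):
    from station import get_state
    s=get_state()
    p0=np.array(s["ee_pos"]) if p0 is None else p0; R0=Ro.from_quat(s["ee_rot"]) if R0 is None else R0
    return np.round(np.r_[R0.inv().apply(np.array(p)-p0)/.5,(R0.inv()*R).as_rotvec()/(np.pi/2)],4).tolist()
E
python3 -c "
from h import *
print(cmd(at('red',.21),LEAN), at('red',.21))"
```

```text
[-0.7029, -0.4363, 0.0344, -0.11, -0.3786, -0.3467] [0.44228255 0.30528208 0.21298114]
```

Request:
drive_tool(
  commands=[
    [[-0.05,-0.03,-0.05,0,0,0],[-0.14,-0.09,-0.05,-0.02,-0.06,-0.06],[-0.23,-0.145,-0.05,-0.04,-0.12,-0.11],[-0.32,-0.2,-0.04,-0.055,-0.18,-0.17],[-0.41,-0.255,-0.03,-0.07,-0.24,-0.22],[-0.5,-0.31,-0.02,-0.085,-0.29,-0.27],[-0.59,-0.365,0.01,-0.1,-0.34,-0.31],[-0.65,-0.405,0.02,-0.11,-0.379,-0.347]],
  ],
  gripper=0.7,
  squeeze=60,
)

```text
t: 0.9
ee_pos: [0.4161, 0.3308, 0.221]
ee_rot: [-0.149, 0.942, 0.047, 0.298]
ft_force: [2.7, 0.6, 0.6]
gripper_width: 0.849
finger_force: 0.0
```

```bash
python3 -c "
from h import *
from station import *
s=get_state();print(s['t'],np.round(s['q'],2),np.round(s['ee_pos'],4),s['gripper_width'],np.round(s['ft_force'],2),np.round(s['dq'],2))
print(cmd(at('red',.1245),LEAN))"
```

```text
0.9 [-1.14  0.04  0.22  2.27  0.84  0.44  0.26] [0.4161 0.3308 0.221 ] 0.8485799079042159 [2.66 0.57 0.57] [ 0.55 -0.13  0.58  0.67  1.44 -1.27  0.05]
[-0.0181, -0.0652, 0.2037, 0.0017, 0.0017, 0.0025]
```

```bash
python3 -c "
from h import *
R0=Ro.from_quat([.127,.992,-.001,0]);p0=np.array([.157,.605,.23])
p=p0+R0.apply(np.array([-.65,-.405,.02])*.5);R=R0*Ro.from_rotvec(np.array([-.11,-.379,-.347])*np.pi/2)
print(p,cmd(at('red',.21),LEAN,p,R),cmd(at('red',.1245),LEAN,p,R))"
```

```text
[0.42050202 0.32713783 0.22048424] [-0.0145, -0.0549, 0.0285, -0.0008, 0.0002, 0.0002] [-0.0144, -0.0546, 0.1995, -0.0008, 0.0002, 0.0002]
```

Align, then approach partway and settle.

Request:
drive_tool(
  commands=[
    [[-0.01,-0.04,0.02,0,0,0],[-0.014,-0.055,0.04,0,0,0],[-0.014,-0.055,0.07,0,0,0],[-0.014,-0.055,0.1,0,0,0],[-0.014,-0.055,0.12,0,0,0],[-0.014,-0.055,0.13,0,0,0],[-0.014,-0.055,0.13,0,0,0],[-0.014,-0.055,0.13,0,0,0]],
  ],
)

```text
t: 1.7
ee_pos: [0.4654, 0.3191, 0.1726]
ee_rot: [-0.147, 0.942, 0.047, 0.298]
ft_force: [-0.4, 0.3, 0.4]
gripper_width: 0.849
finger_force: 0.0
```

```bash
python3 -c "
from h import *
from station import *
s=get_state();print(s['t'],np.round(s['q'],2),np.round(s['ee_pos'],4),s['gripper_width'],np.round(s['ft_force'],2),np.round(s['dq'],2))
print(cmd(at('red',.1245),LEAN))
c=read_camera('wrist');cv2.imwrite('pics/w1.png',c['pixels'][...,::-1]);print(proj(c,[CAP['red'],CAP['yellow'],np.array(CAP['red'])+AX*.019]))
"
```

```text
1.7 [-1.09  0.19  0.31  2.26  0.97  0.26  0.19] [0.4654 0.3191 0.1726] 0.8489941336789745 [-0.4   0.3   0.39] [ 0.   -0.01 -0.   -0.    0.    0.    0.  ]
[-0.0032, -0.0124, 0.0747, 0.0004, 0.0007, 0.0001]
[[271.07467814 246.30687308]
 [ 97.97900701 246.2184691 ]
 [270.19053915 257.80420926]]
```

View pics/w1.png

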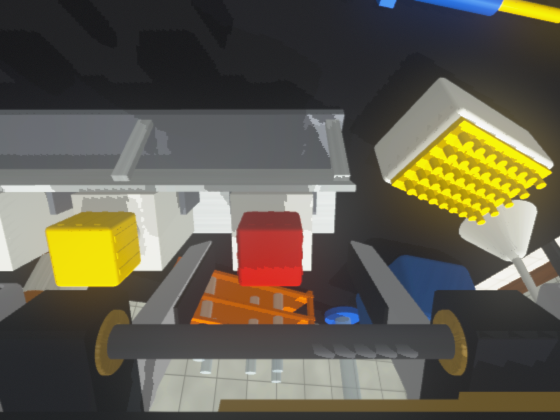

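The wrist view shows the red cap at (270,247), centred within the fingers as projected, with yellow off to the left. Joint 6 is close to its lower limit of 0.19. I'll tilt the tool only 25° for the grasp, which still works with flat pads on the cap sides.

```bash
cat >> h.py <<'E'
def lean(deg):
    a=Z.apply([-np.sin(np.radians(deg)),0,np.cos(np.radians(deg))]);return frame(-a,YR),a
def grasp(col,deg=25,up=.1245,back=0.,dz=0.):
    R,a=lean(deg);return np.array(CAP[col])+AX*(up-.123)+a*(.006+back)+[0,0,dz],R
def st():
    from station import get_state
    s=get_state();print(round(s['t'],2),'q',np.round(s['q'],2),'p',np.round(s['ee_pos'],4),'w',round(s['gripper_width']*94,1),'F',np.round(s['ft_force'],2),'M',np.round(s['moment'],2),'dq',np.abs(s['dq']).max().round(3),'ff',round(s['finger_force'],1))
E
python3 -c "
from h import *
for b in (.03,0): print(cmd(*grasp('red',25,back=b)))
print(cmd(*grasp('yellow',25,back=.03)))"
```

```text
[-0.0155, -0.0124, 0.0161, 0.0006, 0.112, 0.0001]
[-0.005, -0.0125, 0.0751, 0.0006, 0.112, 0.0001]
[-0.0154, -0.2423, 0.0158, 0.0006, 0.112, 0.0001]
```

Request:
drive_tool(
  commands=[
    [[-0.006,-0.006,0.005,0,0.04,0],[-0.013,-0.012,0.01,0,0.08,0],[-0.015,-0.0125,0.016,0,0.112,0],[-0.012,-0.0125,0.035,0,0.112,0],[-0.008,-0.0125,0.055,0,0.112,0],[-0.006,-0.0125,0.07,0,0.112,0],[-0.005,-0.0125,0.075,0,0.112,0],[-0.005,-0.0125,0.075,0,0.112,0]],
  ],
)

```text
t: 2.55
ee_pos: [0.4892, 0.3206, 0.1424]
ee_rot: [-0.151, 0.965, 0.033, 0.213]
ft_force: [-1.3, 0.0, 0.1]
gripper_width: 0.849
finger_force: 0.0
```

```bash
python3 -c "
from h import *
st();print(cmd(*grasp('red',25)))"
```

```text
2.55 q [-0.8   0.29  0.08  2.12  0.42  0.36  0.8 ] p [0.4892 0.3206 0.1424] w 79.9 F [-1.32  0.03  0.1 ] M [-0.09  0.36 -0.01] dq 0.017 ff 0.0
[-0.0019, -0.0007, -0.0015, 0.0002, -0.0005, 0.001]
```

Request:
drive_tool(
  commands=[
    [[0,0,0,0,0,0],[0,0,0,0,0,0],[0,0,0,0,0,0],[0,0,0,0,0,0],[0,0,0,0,0,0],[0,0,0,0,0,0],[0,0,0,0,0,0],[0,0,0,0,0,0]],
  ],
  gripper=-1,
  squeeze=60,
)

```text
t: 3.35
ee_pos: [0.4901, 0.3203, 0.1432]
ee_rot: [-0.15, 0.965, 0.034, 0.214]
ft_force: [-0.9, 0.0, 2.5]
gripper_width: 0.425
finger_force: 60.0
```

```bash
python3 -c "
from h import *
st()
R,a=lean(25);print(R.inv().apply([0,0,.035])/.5, R.inv().apply(AX))"
```

```text
3.35 q [-0.79  0.29  0.08  2.11  0.42  0.36  0.8 ] p [0.4901 0.3203 0.1432] w 40.0 F [-0.95  0.01  2.48] M [-0.23  0.34 -0.08] dq 0.002 ff 60.0
[-2.95832783e-02  9.71445147e-19 -6.34415451e-02] [ 1.73648178e-01  2.52303412e-17 -9.84807753e-01]
```

Gripped at 40.0 mm. Now lifting 35 mm straight up to feel the weight.

Request:
drive_tool(
  commands=[
    [[-0.003,0,-0.007,0,0,0],[-0.008,0,-0.017,0,0,0],[-0.014,0,-0.03,0,0,0],[-0.02,0,-0.044,0,0,0],[-0.026,0,-0.056,0,0,0],[-0.03,0,-0.064,0,0,0],[-0.03,0,-0.064,0,0,0],[-0.03,0,-0.064,0,0,0]],
  ],
)

```text
t: 4.15
ee_pos: [0.49, 0.3203, 0.1784]
ee_rot: [-0.15, 0.965, 0.034, 0.214]
ft_force: [-0.1, -0.3, -2.3]
gripper_width: 0.42
finger_force: 60.0
```

```bash
python3 -c "
from h import *
st();st()"
```

```text
4.15 q [-0.77  0.23  0.05  2.09  0.37  0.45  0.86] p [0.49   0.3203 0.1784] w 39.5 F [-0.09 -0.28 -2.26] M [-0.15  0.55 -0.03] dq 0.008 ff 60.0
4.15 q [-0.77  0.23  0.05  2.09  0.37  0.45  0.86] p [0.49   0.3203 0.1784] w 39.5 F [-0.09 -0.28 -2.26] M [-0.15  0.55 -0.03] dq 0.008 ff 60.0
```

The red bottle weighs about 2.4 N, so it is empty. Lowering it straight back.

Request:
drive_tool(
  commands=[
    [[0.006,0,0.012,0,0,0],[0.012,0,0.026,0,0,0],[0.018,0,0.04,0,0,0],[0.024,0,0.051,0,0,0],[0.027,0,0.058,0,0,0],[0.029,0,0.062,0,0,0],[0.03,0,0.064,0,0,0],[0.03,0,0.064,0,0,0]],
  ],
)

```text
t: 4.95
ee_pos: [0.4901, 0.3205, 0.1433]
ee_rot: [-0.15, 0.965, 0.034, 0.214]
ft_force: [-0.2, 0.2, -0.3]
gripper_width: 0.426
finger_force: 60.0
```

```bash
python3 -c "
from h import *
st()"
```

```text
4.95 q [-0.79  0.29  0.08  2.11  0.42  0.36  0.8 ] p [0.4901 0.3205 0.1433] w 40.1 F [-0.16  0.2  -0.29] M [-0.1   0.59  0.06] dq 0.003 ff 60.0
```

Request:
drive_tool(
  commands=[
    [[0,0,0,0,0,0],[0,0,0,0,0,0],[0,0,0,0,0,0],[0,0,0,0,0,0],[0,0,0,0,0,0],[0,0,-0.03,0,0,0],[0,0,-0.08,0,0,0],[0,0,-0.12,0,0,0]],
  ],
  gripper=0.7,
)

```text
t: 5.75
ee_pos: [0.4655, 0.3125, 0.1983]
ee_rot: [-0.15, 0.965, 0.034, 0.214]
ft_force: [-0.2, -0.3, 0.2]
gripper_width: 0.85
finger_force: 0.0
```

```bash
python3 -c "
from h import *
from station import *
st()
for n in ('top','scene'):
    c=read_camera(n);print(blobs(c,'red')[1])
for b in(.06,0.03,0): print(cmd(*grasp('yellow',25,back=b)))"
```

```text
5.75 q [-0.79  0.16  0.05  2.12  0.37  0.49  0.84] p [0.4655 0.3125 0.1983] w 79.9 F [-0.17 -0.25  0.22] M [-0.06  0.36  0.04] dq 0.422 ff 0.0
[(np.int32(3040), [393.6, 173.9], [362, 143, 63, 63]), (np.int32(481), [170.8, 221.7], [160, 208, 23, 28])]
[(np.int32(343), [309.4, 138.0], [299, 126, 22, 24]), (np.int32(4755), [228.6, 331.1], [182, 286, 93, 94])]
[0.0024, -0.2305, 0.0028, 0.0014, 0.0017, -0.0001]
[0.0025, -0.2306, 0.0628, 0.0014, 0.0017, -0.0001]
[0.0027, -0.2307, 0.1228, 0.0014, 0.0017, -0.0001]
```

Request:
drive_tool(
  commands=[
    [[0,-0.05,0,0,0,0],[0.001,-0.12,0,0,0,0],[0.002,-0.19,0,0,0,0],[0.0025,-0.231,0.01,0.001,0.002,0],[0.0025,-0.231,0.05,0.001,0.002,0],[0.0025,-0.231,0.09,0.001,0.002,0],[0.0025,-0.231,0.118,0.001,0.002,0],[0.0025,-0.231,0.123,0.001,0.002,0]],
  ],
)

```text
t: 6.65
ee_pos: [0.5245, 0.2097, 0.1391]
ee_rot: [-0.15, 0.965, 0.032, 0.211]
ft_force: [-0.7, -0.1, 0.1]
gripper_width: 0.85
finger_force: 0.0
```

```bash
python3 -c "
from h import *
st();print(cmd(*grasp('yellow',25)))"
```

```text
6.65 q [-0.55  0.26  0.08  2.17  0.17  0.29  1.26] p [0.5245 0.2097 0.1391] w 79.9 F [-0.71 -0.12  0.09] M [-0.09  0.38  0.04] dq 0.018 ff 0.0
[-0.0048, 0.0022, -0.0075, -0.0011, -0.0039, 0.0001]
```

Request:
drive_tool(
  commands=[
    [[-0.005,0.002,-0.0075,-0.001,-0.004,0],[-0.005,0.002,-0.0075,-0.001,-0.004,0],[-0.005,0.002,-0.0075,-0.001,-0.004,0],[-0.005,0.002,-0.0075,-0.001,-0.004,0],[-0.005,0.002,-0.0075,-0.001,-0.004,0],[-0.005,0.002,-0.0075,-0.001,-0.004,0],[-0.005,0.002,-0.0075,-0.001,-0.004,0],[-0.005,0.002,-0.0075,-0.001,-0.004,0]],
  ],
  gripper=-1,
)

```text
t: 7.45
ee_pos: [0.5251, 0.2113, 0.1458]
ee_rot: [-0.15, 0.964, 0.034, 0.215]
ft_force: [-2.7, -1.5, 5.8]
gripper_width: 0.42
finger_force: 60.0
```

Request:
drive_tool(
  commands=[
    [[-0.003,0,-0.007,0,0,0],[-0.008,0,-0.017,0,0,0],[-0.014,0,-0.03,0,0,0],[-0.02,0,-0.044,0,0,0],[-0.026,0,-0.056,0,0,0],[-0.03,0,-0.064,0,0,0],[-0.03,0,-0.064,0,0,0],[-0.03,0,-0.064,0,0,0]],
  ],
)

```text
t: 8.25
ee_pos: [0.5249, 0.2113, 0.1809]
ee_rot: [-0.15, 0.964, 0.034, 0.215]
ft_force: [-0.2, 0.1, -2.4]
gripper_width: 0.421
finger_force: 59.9
```

```bash
python3 -c "
from h import *
st();print(cmd(*grasp('yellow',25,dz=.035)))"
```

```text
8.25 q [-0.54  0.18  0.07  2.14  0.15  0.38  1.28] p [0.5249 0.2113 0.1809] w 39.6 F [-0.19  0.07 -2.39] M [-0.18  0.62 -0.03] dq 0.007 ff 59.9
[0.0026, -0.0005, 0.0042, 0.0004, 0.0018, 0.0]
```

Yellow also reads 2.4 N, so it is empty too. Putting it back.

Request:
drive_tool(
  commands=[
    [[0.006,0,0.012,0,0,0],[0.012,0,0.026,0,0,0],[0.018,0,0.04,0,0,0],[0.024,0,0.051,0,0,0],[0.027,0,0.058,0,0,0],[0.029,0,0.062,0,0,0],[0.03,0,0.064,0,0,0],[0.03,0,0.064,0,0,0]],
  ],
)

```text
t: 9.05
ee_pos: [0.5251, 0.2114, 0.1459]
ee_rot: [-0.15, 0.964, 0.034, 0.215]
ft_force: [-0.4, -0.4, -0.8]
gripper_width: 0.425
finger_force: 59.9
```

Request:
drive_tool(
  commands=[
    [[0,0,0,0,0,0],[0,0,0,0,0,0],[0,0,0,0,0,0],[0,0,0,0,0,0],[0,0,0,0,0,0],[0,0,-0.03,0,0,0],[0,0,-0.08,0,0,0],[0,0,-0.12,0,0,0]],
  ],
  gripper=0.7,
)

```text
t: 9.85
ee_pos: [0.5003, 0.2034, 0.2007]
ee_rot: [-0.15, 0.964, 0.034, 0.215]
ft_force: [0.2, -0.5, -0.2]
gripper_width: 0.849
finger_force: 0.0
```

```bash
python3 -c "
from h import *
from station import *
for n in ('top','scene'):
    c=read_camera(n);print(blobs(c,'yellow')[1])
st()
for b in(.06,0.03,0): print(cmd(*grasp('blue',25,back=b)))"
```

```text
[(np.int32(3254), [448.7, 216.5], [417, 186, 64, 62]), (np.int32(463), [223.6, 206.4], [213, 193, 23, 28]), (np.int32(1633), [102.1, 238.6], [75, 218, 55, 42])]
[(np.int32(443), [331.4, 129.2], [316, 118, 33, 24]), (np.int32(432), [297.8, 163.2], [286, 150, 25, 27]), (np.int32(5436), [141.3, 356.0], [90, 308, 103, 101])]
9.95 q [-0.55  0.1   0.07  2.18  0.16  0.43  1.26] p [0.501  0.2038 0.2023] w 80.0 F [0.42 0.3  0.65] M [-0.16  0.4   0.02] dq 0.057 ff 0.0
[0.0045, -0.2321, 0.0073, 0.0009, 0.0039, -0.0]
[0.0049, -0.2322, 0.0673, 0.0009, 0.0039, -0.0]
[0.0053, -0.2323, 0.1273, 0.0009, 0.0039, -0.0]
```

Request:
drive_tool(
  commands=[
    [[0,-0.05,0,0,0,0],[0.001,-0.12,0,0,0,0],[0.002,-0.19,0,0,0,0],[0.005,-0.231,0.01,0.001,0.004,0],[0.005,-0.232,0.05,0.001,0.004,0],[0.005,-0.232,0.09,0.001,0.004,0],[0.005,-0.232,0.115,0.001,0.004,0],[0.005,-0.232,0.118,0.001,0.004,0]],
  ],
)

```text
t: 10.75
ee_pos: [0.5574, 0.1001, 0.1435]
ee_rot: [-0.15, 0.965, 0.032, 0.211]
ft_force: [0.8, 0.3, 1.1]
gripper_width: 0.85
finger_force: 0.0
```

```bash
python3 -c "
from h import *
st();print(cmd(*grasp('blue',25)))"
```

```text
10.75 q [-0.27  0.25  0.07  2.16 -0.19  0.3   1.84] p [0.5574 0.1001 0.1435] w 79.9 F [0.82 0.27 1.07] M [-0.03  0.43 -0.  ] dq 0.009 ff 0.0
[-0.005, -0.0001, 0.0024, -0.0005, -0.0039, 0.0002]
```

Request:
drive_tool(
  commands=[
    [[-0.005,0,0.002,0,-0.004,0],[-0.005,0,0.002,0,-0.004,0],[-0.005,0,0.002,0,-0.004,0],[-0.005,0,0.002,0,-0.004,0],[-0.005,0,0.002,0,-0.004,0],[-0.005,0,0.002,0,-0.004,0],[-0.005,0,0.002,0,-0.004,0],[-0.005,0,0.002,0,-0.004,0]],
  ],
  gripper=-1,
)

```text
t: 11.55
ee_pos: [0.5604, 0.1009, 0.1459]
ee_rot: [-0.15, 0.964, 0.033, 0.215]
ft_force: [-4.2, -1.5, 6.3]
gripper_width: 0.419
finger_force: 60.0
```

Request:
drive_tool(
  commands=[
    [[-0.003,0,-0.007,0,0,0],[-0.008,0,-0.017,0,0,0],[-0.014,0,-0.03,0,0,0],[-0.02,0,-0.044,0,0,0],[-0.026,0,-0.056,0,0,0],[-0.03,0,-0.064,0,0,0],[-0.03,0,-0.064,0,0,0],[-0.03,0,-0.064,0,0,0]],
  ],
)

```text
t: 12.35
ee_pos: [0.5602, 0.1009, 0.1809]
ee_rot: [-0.15, 0.964, 0.033, 0.215]
ft_force: [-0.2, -0.5, -5.9]
gripper_width: 0.423
finger_force: 60.0
```

```bash
python3 -c "
from h import *
st();R,a=lean(25);print(R.inv().apply([0,0,.08])/.5)"
```

```text
12.35 q [-0.29  0.19  0.09  2.13 -0.16  0.38  1.81] p [0.5602 0.1009 0.1809] w 39.8 F [-0.17 -0.52 -5.87] M [-0.3   1.15 -0.05] dq 0.008 ff 60.0
[-6.76189219e-02  2.22044605e-18 -1.45009246e-01]
```

The blue bottle reads 5.9 N, so it is the loaded one. Lifting it clear of the rack.

Request:
drive_tool(
  commands=[
    [[-0.004,0,-0.008,0,0,0],[-0.011,0,-0.024,0,0,0],[-0.023,0,-0.05,0,0,0],[-0.036,0,-0.078,0,0,0],[-0.05,0,-0.107,0,0,0],[-0.062,0,-0.133,0,0,0],[-0.072,0,-0.155,0,0,0],[-0.076,0,-0.163,0,0,0]],
  ],
)

```text
t: 13.15
ee_pos: [0.5604, 0.1009, 0.2725]
ee_rot: [-0.15, 0.964, 0.033, 0.216]
ft_force: [-0.1, 0.2, -4.7]
gripper_width: 0.421
finger_force: 60.0
```

```bash
cat >> h.py <<'E'
RG=Ro.from_quat([-.15,.964,.033,.215]);pG=np.array([.5604,.1009,.1459])
RB=frame(AX,YR);oB=np.array(CAP["blue"])-AX*.123   # seated bottle frame
rel_R=RG.inv()*RB; rel_p=RG.inv().apply(oB-pG)      # bottle in tool
def tool_for(o,R):
    Rt=R*rel_R.inv();return o-Rt.apply(rel_p),Rt
UP=lambda yaw:Ro.from_euler("z",yaw,degrees=True)
E
python3 -c "
from h import *
from station import *
st()
c=read_camera('scene');cv2.imwrite('pics/s2.png',c['pixels'][...,::-1])
s=get_state();p=np.array(s['ee_pos']);R=Ro.from_quat(s['ee_rot'])
o=p+R.apply(rel_p);print('bottle',o,(R*rel_R).apply([0,0,1]))
B=lambda v:o+(R*rel_R).apply(v)
print(proj(c,[B([0,0,.0]),B([0,0,.096]),B([0,0,.142]),B([.03,-.03,0]),B([.03,-.03,.096])]))
print(rel_p)
for z in(.15,.06,.0125): print(z,cmd(*tool_for(np.r_[TRAY['blue'],z],UP(-9))))
"
```

```text
13.15 q [-0.32  0.06  0.12  2.04 -0.09  0.6   1.73] p [0.5604 0.1009 0.2725] w 39.5 F [-0.06  0.21 -4.69] M [-0.32  1.03  0.04] dq 0.083 ff 60.0
bottle [0.6307505  0.12350318 0.16269355] [-0.5481208  -0.17488915  0.81791037]
[[316.22410506 191.28688908]
 [291.61932566 155.52050575]
 [278.85642836 136.96790386]
 [325.39255281 196.47256556]
 [300.04774884 159.16523571]]
[-0.01997779  0.00019608  0.13072315]
0.15 [0.2737, -0.4092, -0.1504, 0.0403, 0.3834, 0.2983]
0.06 [0.3505, -0.409, 0.0124, 0.0403, 0.3834, 0.2983]
0.0125 [0.3911, -0.4089, 0.0983, 0.0403, 0.3834, 0.2983]
```

View pics/s2.png

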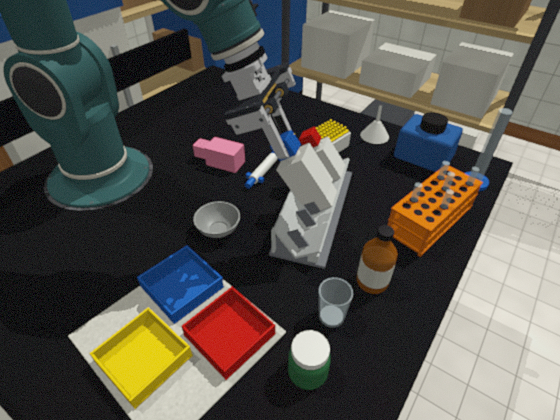

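The bottle is held clear of the rack at about (310,178). Its lean matches the seated pose, and the other two are still in place. Now carrying it to the blue tray while turning it upright.

Request:
drive_tool(
  commands=[
    [[0.008,-0.012,-0.005,0.001,0.012,0.009],[0.027,-0.041,-0.015,0.004,0.038,0.03],[0.055,-0.082,-0.03,0.008,0.077,0.06],[0.082,-0.123,-0.045,0.012,0.115,0.09],[0.109,-0.164,-0.06,0.016,0.153,0.119],[0.137,-0.205,-0.075,0.02,0.192,0.149],[0.156,-0.233,-0.086,0.023,0.219,0.17],[0.164,-0.246,-0.09,0.024,0.23,0.179]],
  ],
)

```text
t: 14.0
ee_pos: [0.5081, -0.0464, 0.2764]
ee_rot: [-0.012, 0.999, 0.017, 0.034]
ft_force: [-0.3, 0.8, -6.0]
gripper_width: 0.422
finger_force: 60.0
```

Request:
drive_tool(
  commands=[
    [[0,0,0,0,0,0],[0,0,0,0,0,0],[0,0,0,0,0,0],[0,0,0,0,0,0],[0,0,0,0,0,0],[0,0,0,0,0,0],[0,0,0,0,0,0],[0,0,0,0,0,0]],
  ],
)

```text
t: 14.8
ee_pos: [0.5085, -0.0446, 0.2768]
ee_rot: [-0.014, 0.999, 0.017, 0.035]
ft_force: [-0.3, 0.6, -4.9]
gripper_width: 0.424
finger_force: 60.0
```

```bash
python3 -c "
from h import *
from station import *
st()
for z in(.12,): print(z,cmd(*tool_for(np.r_[TRAY['blue'],z],UP(-9))))
"
```

```text
14.8 q [-0.18  0.13  0.25  1.89 -0.08  1.06  1.71] p [ 0.5085 -0.0446  0.2768] w 39.9 F [-0.28  0.57 -4.9 ] M [-0.08  0.21  0.03] dq 0.002 ff 60.0
0.12 [0.0771, -0.1928, 0.0374, 0.0159, 0.1524, 0.1193]
```

Request:
drive_tool(
  commands=[
    [[0.004,-0.01,0,0.001,0.008,0.006],[0.013,-0.033,0,0.003,0.025,0.02],[0.028,-0.07,0.005,0.006,0.055,0.043],[0.044,-0.11,0.012,0.009,0.087,0.068],[0.058,-0.145,0.022,0.012,0.115,0.09],[0.07,-0.175,0.031,0.014,0.138,0.108],[0.077,-0.193,0.037,0.016,0.152,0.119],[0.077,-0.193,0.037,0.016,0.152,0.119]],
  ],
)

```text
t: 15.6
ee_pos: [0.4738, -0.1426, 0.2518]
ee_rot: [0.079, 0.993, 0.006, -0.086]
ft_force: [0.6, 0.7, -5.4]
gripper_width: 0.423
finger_force: 60.0
```

```bash
python3 -c "
from h import *
from station import *
st()
s=get_state();p=np.array(s['ee_pos']);R=Ro.from_quat(s['ee_rot']);RR=R*rel_R
o=p+R.apply(rel_p);print('bottle',o,RR.apply([0,0,1]))
for z in(.06,.013,.011): print(z,cmd(*tool_for(np.r_[TRAY['blue'],z],UP(-9))))
for n in('scene','top'):
    c=read_camera(n);cv2.imwrite(f'pics/{n}3.png',c['pixels'][...,::-1])
    print(n,proj(c,[o+RR.apply(v) for v in([.03,-.03,0],[.03,-.03,.096],[-.03,-.03,0],[-.03,-.03,.096],[.03,.03,0])]).round(1).tolist(), proj(c,o).round())
    if n=='scene': u=proj(c,o)[0].astype(int);x,y=max(u[0]-80,0),max(u[1]-100,0);cv2.imwrite('pics/s3c.png',cv2.resize(c['pixels'][y:y+140,x:x+160,::-1],None,fx=4,fy=4));print(x,y)
"
```

```text
15.6 q [-0.07  0.27  0.35  1.8  -0.07  1.26  1.72] p [ 0.4738 -0.1426  0.2518] w 39.8 F [ 0.65  0.66 -5.45] M [ 0.03 -0.36  0.03] dq 0.029 ff 60.0
bottle [ 0.47093459 -0.14219726  0.11954583] [1.49521059e-03 6.40809809e-04 9.99998677e-01]
0.06 [-0.0207, 0.0029, 0.1173, -0.0003, -0.0009, -0.0013]
0.013 [-0.0369, 0.0031, 0.2099, -0.0003, -0.0009, -0.0013]
0.011 [-0.0376, 0.0031, 0.2138, -0.0003, -0.0009, -0.0013]
scene [[167.6, 268.4], [156.7, 232.5], [149.5, 251.0], [137.4, 215.1], [193.9, 250.6]] [[172. 251.]]
91 150
top [[407.1, 227.0], [420.2, 224.0], [402.7, 254.9], [415.5, 254.5], [379.3, 221.8]] [[391. 238.]]
```

View pics/s3c.png

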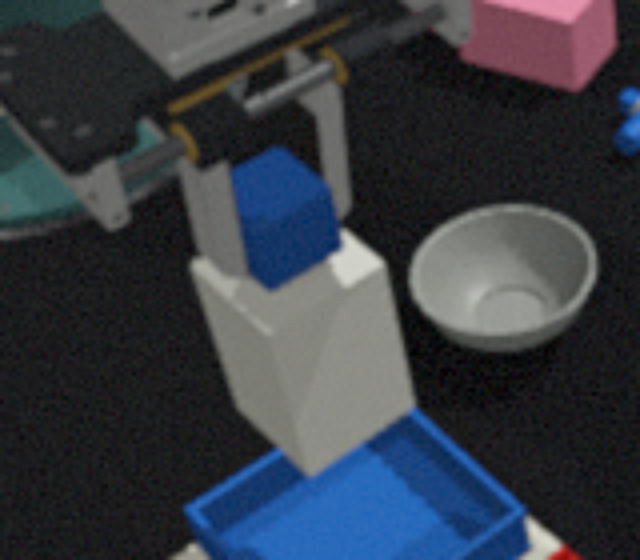

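The crop shows the bottle hanging upright over the blue tray. Its near-bottom corner is at crop (308,475) against a predicted (306,474), so there was no notable slip. Lowering it.

Request:
drive_tool(
  commands=[
    [[-0.002,0.001,0.01,0,0,0],[-0.006,0.003,0.035,0,-0.001,-0.001],[-0.012,0.003,0.07,0,-0.001,-0.001],[-0.018,0.003,0.105,0,-0.001,-0.001],[-0.024,0.003,0.135,0,-0.001,-0.001],[-0.028,0.003,0.157,0,-0.001,-0.001],[-0.03,0.003,0.17,0,-0.001,-0.001],[-0.031,0.003,0.178,0,-0.001,-0.001]],
  ],
)

```text
t: 16.5
ee_pos: [0.4743, -0.1398, 0.1616]
ee_rot: [0.077, 0.993, 0.006, -0.085]
ft_force: [0.8, 0.6, -4.7]
gripper_width: 0.422
finger_force: 60.0
```

```bash
python3 -c "
from h import *
from station import *
st()
s=get_state();p=np.array(s['ee_pos']);R=Ro.from_quat(s['ee_rot']);print(p+R.apply(rel_p))
for z in(.013,.011): print(z,cmd(*tool_for(np.r_[TRAY['blue'],z],UP(-9))))"
```

```text
16.5 q [-0.05  0.38  0.33  1.89 -0.11  1.07  1.75] p [ 0.4743 -0.1398  0.1616] w 39.6 F [ 0.78  0.61 -4.66] M [-0.1  -0.33  0.02] dq 0.075 ff 60.0
[ 0.47192194 -0.13936141  0.02934524]
0.013 [-0.0054, -0.0029, 0.0322, -0.0001, 0.0012, 0.0015]
0.011 [-0.0061, -0.0029, 0.0362, -0.0001, 0.0012, 0.0015]
```

Request:
drive_tool(
  commands=[
    [[-0.001,-0.001,0.005,0,0,0],[-0.002,-0.002,0.012,0,0.001,0.001],[-0.003,-0.003,0.018,0,0.001,0.001],[-0.004,-0.003,0.023,0,0.001,0.001],[-0.0045,-0.003,0.027,0,0.001,0.001],[-0.005,-0.003,0.03,0,0.001,0.001],[-0.0055,-0.003,0.031,0,0.001,0.001],[-0.0055,-0.003,0.032,0,0.001,0.001]],
  ],
)

```text
t: 17.3
ee_pos: [0.4742, -0.1415, 0.1459]
ee_rot: [0.078, 0.993, 0.006, -0.085]
ft_force: [-0.0, -0.7, -5.9]
gripper_width: 0.422
finger_force: 60.0
```

```bash
python3 -c "
from h import *
from station import *
st()
s=get_state();p=np.array(s['ee_pos']);R=Ro.from_quat(s['ee_rot']);print(p+R.apply(rel_p))
for z in(.013,.011,.009): print(z,cmd(*tool_for(np.r_[TRAY['blue'],z],UP(-9))))"
```

```text
17.3 q [-0.05  0.4   0.33  1.9  -0.12  1.04  1.76] p [ 0.4742 -0.1415  0.1459] w 39.7 F [-0.02 -0.74 -5.92] M [-0.05 -0.33 -0.02] dq 0.008 ff 60.0
[ 0.47165345 -0.14103396  0.01365735]
0.013 [0.0002, 0.0004, 0.0014, -0.0001, 0.0004, 0.0003]
0.011 [-0.0005, 0.0004, 0.0053, -0.0001, 0.0004, 0.0003]
0.009 [-0.0012, 0.0004, 0.0093, -0.0001, 0.0004, 0.0003]
```

Not in contact yet. Going down 2.5 mm more.

Request:
drive_tool(
  commands=[
    [[0,0,0.001,0,0,0],[0,0,0.002,0,0,0],[0,0,0.003,0,0,0],[-0.0005,0,0.004,0,0,0],[-0.0005,0,0.0045,0,0,0],[-0.0005,0,0.005,0,0,0],[-0.0005,0,0.005,0,0,0],[-0.0005,0,0.005,0,0,0]],
  ],
)

```text
t: 18.1
ee_pos: [0.4741, -0.1416, 0.144]
ee_rot: [0.078, 0.993, 0.006, -0.085]
ft_force: [-4.3, 1.3, 10.0]
gripper_width: 0.427
finger_force: 60.0
```

```bash
python3 -c "
from h import *
st()"
```

```text
18.1 q [-0.04  0.4   0.33  1.9  -0.12  1.03  1.76] p [ 0.4741 -0.1416  0.144 ] w 40.1 F [-4.34  1.33  9.97] M [0.32 1.1  0.06] dq 0.001 ff 60.0
```

Contact made, slightly pressed (10 N up). Easing up about 0.7 mm, releasing, then retreating along the fingers.

Request:
drive_tool(
  commands=[
    [[0,0,-0.001,0,0,0],[0,0,-0.0015,0,0,0],[0,0,-0.0015,0,0,0],[0,0,-0.0015,0,0,0],[0,0,-0.0015,0,0,0],[0,0,-0.0015,0,0,0],[0,0,-0.0015,0,0,0],[0,0,-0.0015,0,0,0]],
  ],
)

```text
t: 18.9
ee_pos: [0.4741, -0.1415, 0.144]
ee_rot: [0.078, 0.993, 0.006, -0.085]
ft_force: [0.3, -0.5, -4.5]
gripper_width: 0.422
finger_force: 60.0
```

Request:
drive_tool(
  commands=[
    [[0,0,0,0,0,0],[0,0,0,0,0,0],[0,0,0,0,0,0],[0,0,0,0,0,0],[0,0,0,0,0,0],[0,0,0,0,0,0],[0,0,0,0,0,0],[0,0,0,0,0,0]],
  ],
  gripper=0.7,
)

```text
t: 19.7
ee_pos: [0.4741, -0.1415, 0.1441]
ee_rot: [0.078, 0.993, 0.006, -0.086]
ft_force: [0.6, -0.6, 0.0]
gripper_width: 0.852
finger_force: 0.0
```

Request:
drive_tool(
  commands=[
    [[0,0,-0.01,0,0,0],[0,0,-0.03,0,0,0],[0,0,-0.06,0,0,0],[0,0,-0.1,0,0,0],[0,0,-0.15,0,0,0],[0,0,-0.2,0,0,0],[0,0,-0.25,0,0,0],[0,0,-0.28,0,0,0]],
  ],
)

```text
t: 20.5
ee_pos: [0.4984, -0.1454, 0.2848]
ee_rot: [0.078, 0.993, 0.006, -0.084]
ft_force: [-0.3, -1.2, -0.2]
gripper_width: 0.85
finger_force: 0.0
```

```bash
python3 -c "
from h import *
from station import *
st()
for n in('scene','top'):
    c=read_camera(n);cv2.imwrite(f'pics/{n}4.png',c['pixels'][...,::-1])
    for k in HUE: print(n,k,[b[1] for b in blobs(c,k)[1] if b[0]<600])
"
```

```text
20.5 q [-0.07  0.29  0.35  1.7  -0.08  1.34  1.72] p [ 0.4984 -0.1454  0.2848] w 79.9 F [-0.26 -1.17 -0.18] M [-0.01 -0.12 -0.04] dq 0.298 ff 0.0
scene blue [[5.4, 25.2], [294.8, 83.3]]
scene yellow [[331.5, 129.3], [297.7, 163.1]]
scene red [[309.3, 137.8]]
top blue [[82.8, 64.5], [150.1, 284.9]]
top yellow [[223.7, 206.5], [424.3, 231.9]]
top red [[170.8, 221.7]]
```

View pics/scene4.png

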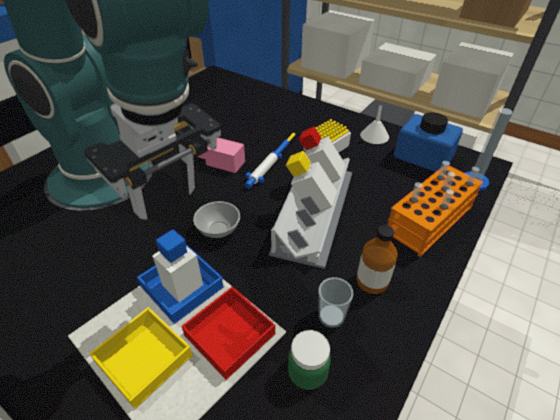

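View pics/top4.png

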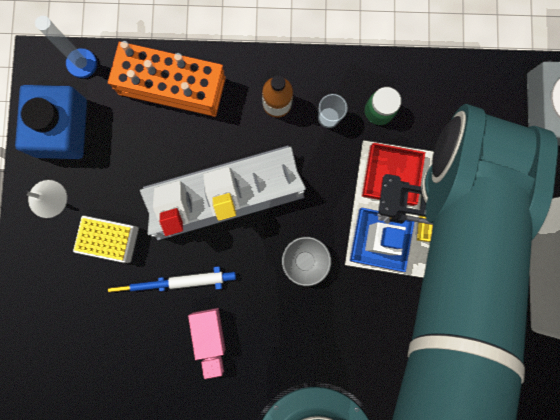

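The blue-capped bottle stands upright in the blue tray at scene (178,270). The red and yellow bottles sit at their original cap pixels, within 0.6 px, and nothing else has moved. The gripper is clear, so I'm handing the job in.

```bash
python3 -c "
from station import *
print(finish_job())"
```

```text
the job is handed in; nothing more can be done
None
```

I stood the loaded bottle, the blue one, upright in the blue tray, left the empty red and yellow bottles in their own rack seats, and handed the job in at about 21 s.

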